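Clear the stop plate and set the knurled nut's running clearance

ROBOT

A 6-joint arm with a two-finger parallel gripper is mounted at the origin on a cart in front of the work surface, level with it; the furniture and walls round the work are solid. World frame = base frame: x ahead of the robot, y to its left, z up, the work surface at z = 0. Lengths are in mm, angles in rad, forces in N, time in s.
With the tool pointing down it reaches from about 300 to 850 mm from the base axis. Payload 4.2 kg.
Tool frame: the origin (TCP) lies midway between the tips of the shut fingers; the grasp point (between the pads) lies env.hold_point_z behind it (env.hold_point_z is the distance from the TCP to the grasp point, in mm); z points along the fingers, y is the line along which they close (so a half turn about z gives the same grasp; the last joint's range is limited). The gripper opens to 91 mm and grips with 3 to 60 N. Pads are 32 mm wide; open, the fingers measure 118 mm over their backs; the gripper's body (76 mm by 178 mm) begins 60 mm behind the grasp point.
Start: joints at [1.306, 0.32, 1.565, -0, 1.257, -0.02], TCP at [139.36, 557.873, 213.976] pointing down, gripper open.
Joint ranges: [-3.11, 3.11], [-0.84, 2.01], [0.21, 2.61], [-1.34, 4.49], [0.05, 2.63], [-2.56, 2.56]. Speed limits (rad/s): [2.57, 2.57, 3.14, 3.14, 3.14, 3.14].

INTERFACE

Orientations are given as a rotation vector (axis times angle).
In Python, from station import monitor, viewer, workorder, models, env gives the robot as it stands. The module is installed in compiled form; this text tells all that it offers.
- The arm moves only by the tool step_arm, never from a script. Its argument "deltas" is a list of rows, each a list of 7 numbers: the shift along the tool's x, y, z scaled (see below), then the turn, a rotation vector about the tool's x, y, z scaled (see below), then the opening, from 0 (shut) to 1 (fully open). A call has 1 to 12 rows; each row is the pose to reach, as a shift and turn from the pose commanded when the call began, along the tool's axes at that moment; what a row does not reach only later rows make up. The controller multiplies each number of a shift by 0.3 m and each number of a turn by 90 degrees. A row lasts 1/12 s, in which the tool goes at most 41.7 mm and 7.16 degrees, less where a joint would pass 70% of its speed; a pose out of reach is approached as far as the arm can. A call with a number of a shift or a turn outside -1 to 1 is refused whole. A call with a gripper value outside its range is refused whole. The fingers move at their own pace and stop on an object; the grip force is fixed at half the most. Time passes only in rows, so rows that repeat a pose let the fingers close. It gives the time, the measured TCP pose, the force, the opening and the grip force at its end, in the units of the state.
- monitor.state(): the state, without advancing time (a new reading comes with each control period).
- viewer.grab_frame(name): name is "scene" or "top" or "wrist"; returns a dict with "pixels" (420x560x3 uint8, red, green, blue), "z_map" (420x560 float32, mm along the optical axis (not along the pixel's ray), 0 where there is no reading), "mtx" (3x3 intrinsics, pixels), "camera_from_world" (4x4, takes a point from world to camera coordinates). Camera axes: x right, y down, z forward; pixel columns grow to the right and rows downward; lengths in mm; the calibration is good to about 2 mm. A picture is of the moment at which its call begins.
- workorder.close_job(): hands the job in; it is judged then, once.
Trained networks look in the newest picture that a camera, given by its name, has taken for a name from the list of things; names that differ only in an ending like _2 or _b are one class to them, and where a whole thing is asked for, a point or a joint stands for the part that bears it (a point fixed in the world has none). Each returns a list of dicts, best first, with "score" (0 to 1); they miss things now and then, are a little off and sometimes report something else, mostly with a low value. They report only what shows in the picture. A call takes as long as a camera call. They do not tell look-alikes from the thing itself.
- models.find_in(camera, name): "bbox" ([centre column, centre row, width, height] in pixels, round what is visible of it).
- models.masks_of(camera, name): "pixels" (420x560 bool, what is visible of it) and "bbox" ([centre column, centre row, width, height] in pixels, round what is visible of it).
- models.spot_point(camera, name): "point" ([column, row] in pixels: a listed point, or the origin of a listed thing).
The state is a dict: "time": time; "joint_pos": joint angles; "qd": joint speeds; "joint_efforts": joint torques, N m; "ee_pos": TCP position; "orientation": TCP orientation; "force": force on the tool from outside, world axes, zero at the start; "moment": the same for the moment, N m; "gripper_width": finger opening in mm; "grasp_force": force on a finger pad.
Only numpy, scipy, OpenCV 4.12 (cv2) and the standard library are available. Lean on these libraries where they do the work, as an engineer would, in place of code of your own. Each camera call takes 0.05 s, during which the arm holds its last target. There are 200 camera calls.

TASK

Holding the scraper block, sweep the three wood chips off the aluminium plate onto the bench without touching them with the gripper, then lay the scraper down flat on the bench, sole down. Then grip the knurled nut and screw it down (clockwise from above) until it bottoms, and back it off a quarter turn so that the stop arm under it has running clearance. Finish while still gripping the nut there, so that it can be locked; leave the tape, cup and pliers alone.

Things in the scene. Friction and masses are not known exactly. Their poses are not given: they have to be found in the camera images.
- plate: Aluminium plate fixed to the bench, 120 (x) x 240 (y) x 14 mm thick, origin at the centre of its underside on the bench. The chips lie on its -y half, within 35 mm of its x = 0 line and between y = -93 and y = -10 mm (chip centres). A threaded stud with a blue swivel stop arm and a brass washer stands at y = +65 mm; arm, boss and washer reach 30 mm above the bench, within 22 mm of the stud, the arm running on to y = +115 mm (x within 13 mm).
- nut_mid (a point): A point on the axis of the knurled dark steel nut, at the height to grip it: about 56 mm above the bench. The nut is a round upright cylinder 40 mm in diameter and 40 mm tall, reaching from 30 to 70 mm above the bench when bottomed; it is already on its stud. The white line on its top is an index mark (it points along the plate's +x axis when bottomed). Any grip direction across the nut will do; it needs a firm grip (20 N or more) and may be regripped as often as needed.
- nut (a joint): Turn of the knurled nut in rad: 0 = bottomed (a hard stop), growing as it is unscrewed, anticlockwise seen from above (right-hand thread, 3 mm a turn); it starts 1.2 to 2.6 rad out. Hard stop also at 6.28, it does not come off. Thread friction about 0.06 N m; it stays where it is left.
- scraper: Scraper block, 50 mm tall, about 180 g: a flat foot 120 (y) x 30 (x) x 14 mm high with a brass sole, and on it a dark wooden grip rib 80 (y) x 22 (x) mm that reaches from 14 to 50 mm. Origin at the centre of its sole. Loose on the bench, to be gripped across the rib. The foot is long enough to take all three chips off in one stroke along the plate's x.
- tape: Roll of masking tape lying flat, 91 mm across, 25 mm high; bystander, origin at the centre of its underside.
- cup: Small yellow cup, 51 mm across, 41 mm high; bystander, origin at the centre of its underside.
- pliers: Dark pliers lying flat, about 99 x 160 x 12 mm; bystander, origin at the centre of its underside.
- chip0_mid (a point): Centre of a pale wood chip, about 20 x 16 x 8 mm, 12 g, loose on the plate at the start.
- chip1_mid (a point): Centre of a pale wood chip, about 20 x 16 x 8 mm, 12 g, loose on the plate at the start.
- chip2_mid (a point): Centre of a pale wood chip, about 20 x 16 x 8 mm, 12 g, loose on the plate at the start.
Mind the look-alikes: they are no part of the job. What is shaped like the scraper but turquoise is not meant.

How it is judged:
By the outcome, as a careful person would: the job done as asked, in the order asked, and still so for the second after the job is handed in, while the arm keeps its last pose, push and grip.
It also fails if it takes over 72 s, if anything falls off the work surface, if the arm or the gripper's body presses on something with over 40 N, if the wrist force passes 120 N, or if a joint passes its speed limit or range.

## Working session

There is one attempt and no reset: what is moved stays moved. The work goes in short steps, Python scripts to look and compute and a tool call to move; the robot and the scene stay as the last step left them, time stands still between calls to the robot, and variables do not carry over. Pictures are saved under pics/ and viewed, at most 10 in all, crops included, and the job is handed in when it is done.

Besides the shell and the picture viewer there is one more tool, called after "Request:" as name([rows], argument=value, ...), one row to a line, values as JSON. step_arm: Moves the arm, as the interface text tells. Shifts and turns lie within -1 to 1; 1 stands for 0.3 m of shift or 90 degrees of turn. Its arguments: {"type":"object","properties":{"deltas":{"type":"array"}},"required":["deltas"]}

```bash
mkdir -p pics
cat > h.py <<'E'
import numpy as np, cv2
from scipy.spatial.transform import Rotation as R
from station import monitor, viewer, workorder, models, env
def w(f,u,v,z=None):
    K=f["mtx"];T=np.linalg.inv(f["camera_from_world"])
    r=T[:3,:3]@np.linalg.solve(K,[u,v,1.]);o=T[:3,3]
    if z is None: s=f["z_map"][int(round(v)),int(round(u))]
    else: s=(z-o[2])/r[2]
    return o+s*r
def save(f,n): cv2.imwrite("pics/"+n,f["pixels"][:,:,::-1])
def st():
    s=monitor.state();Rm=R.from_rotvec(s["orientation"]).as_matrix()
    return s,Rm
E
python3 - <<'E'
from h import *
s,Rm=st();print({k:np.round(v,3) for k,v in s.items()},env.hold_point_z);print(Rm.round(3))
fs={c:viewer.grab_frame(c) for c in("top","scene")}
cv2.imwrite("pics/a.png",fs["top"]["pixels"][:,:,::-1]);save(fs["scene"],"b.png")
for c,f in fs.items():
  for n in["plate","nut_mid","scraper","tape","cup","pliers","chip0_mid"]:
    for d in models.spot_point(c,n)[:5]:
      p=d["point"]
      try: print(c,n,round(d["score"],2),np.round(p),w(f,*p).round())
      except Exception as e: print(c,n,p,e)
E
```

```text
{'time': np.float64(0.0), 'joint_pos': array([ 1.306,  0.32 ,  1.566, -0.   ,  1.257, -0.02 ]), 'qd': array([-0.   ,  0.001, -0.   ,  0.001,  0.002, -0.001]), 'joint_efforts': array([ 2.0000e-03, -4.1245e+01, -2.3197e+01,  7.3000e-02,  4.6000e-02,
       -0.0000e+00]), 'ee_pos': array([139.241, 557.376, 213.119]), 'orientation': array([-3.840e-01, -3.118e+00,  3.000e-03]), 'force': array([-0.803,  0.084,  0.718]), 'moment': array([-0.025,  0.014, -0.018]), 'grasp_force': np.float64(0.0), 'gripper_width': np.float64(91.457)} 18.8
[[-0.97   0.242 -0.   ]
 [ 0.242  0.97  -0.002]
 [-0.    -0.002 -1.   ]]
top plate 0.95 [232. 216.] [544. 104.  11.]
top nut_mid 0.74 [210. 206.] [563. 163.  75.]
top scraper 0.98 [331. 233.] [ 498. -185.   47.]
top scraper 0.91 [422. 210.] [ 574. -452.   31.]
top tape 0.89 [336. 169.] [ 700. -204.   -0.]
top cup 0.57 [129. 250.] [438. 403.   0.]
top pliers 0.73 [127. 183.] [637. 425.  -2.]
top pliers 0.19 [332. 233.] [ 498. -189.   47.]
top chip0_mid 0.52 [265. 221.] [532.   7.  19.]
scene plate 0.82 [260. 258.] [533. 122.  13.]
scene plate 0.35 [233. 358.] [432. 404.   6.]
scene nut_mid 0.49 [241. 256.] [556. 179.  79.]
scene scraper 0.78 [334. 140.] [ 571. -447.   27.]
scene scraper 0.54 [316. 193.] [ 499. -171.   38.]
scene scraper 0.27 [261. 253.] [538. 110.  18.]
scene tape 0.71 [270. 171.] [ 706. -212.   -2.]
scene tape 0.7 [263. 237.] [561.  60.  23.]
scene cup 0.75 [231. 358.] [435. 409.   6.]
scene pliers 0.77 [160. 325.] [652. 433.   0.]
scene chip0_mid 0.59 [275. 230.] [543.  17.  24.]
scene chip0_mid 0.49 [160. 326.] [649. 436.  -0.]
scene chip0_mid 0.36 [269. 172.] [ 702. -204.    1.]
```

View pics/a.png

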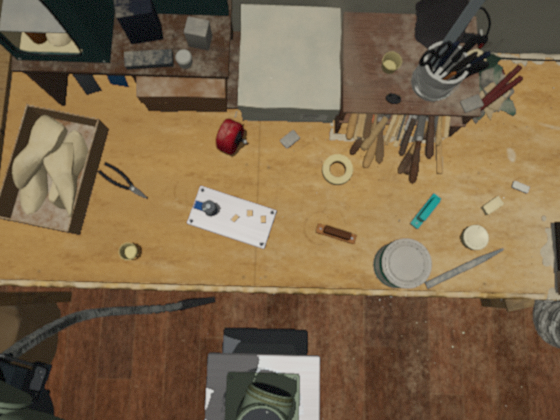

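View pics/b.png

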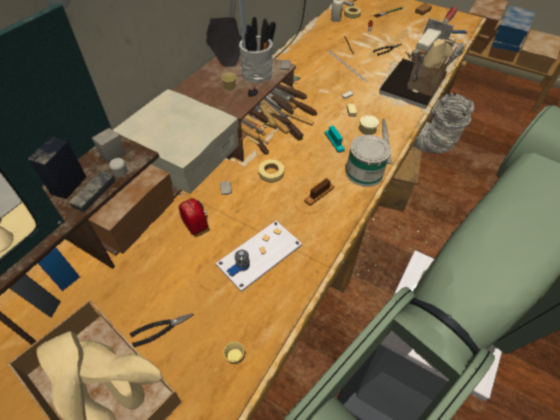

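Top view: the real scraper (dark wooden rib) is at (336,233) and its turquoise look-alike at (426,210). The plate is at (232,216) with the nut at (209,207) and chips near (235,217), (250,212) and (264,219). Cup is at (130,251), pliers (127,183), tape (337,169). I'm setting out above the plate and scraper area for a close look.

Request:
step_arm([
  [-0.8,-0.65,-0.4,0,0,0.8,1],
  [-0.8,-0.65,-0.4,0,0,0.8,1],
  [-0.8,-0.65,-0.4,0,0,0.8,1],
  [-0.8,-0.65,-0.4,0,0,0.8,1],
  [-0.8,-0.65,-0.4,0,0,0.8,1],
  [-0.8,-0.65,-0.4,0,0,0.8,1],
  [-0.8,-0.65,-0.4,0,0,0.8,1],
  [-0.8,-0.65,-0.4,0,0,0.8,1],
  [-0.8,-0.65,-0.4,0,0,0.8,1],
  [-0.8,-0.65,-0.4,0,0,0.8,1],
  [-0.8,-0.65,-0.4,0,0,0.8,1],
  [-0.8,-0.65,-0.4,0,0,0.8,1],
])

```text
time: 1.8
ee_pos: [324.9, 310.4, 334.0]
orientation: [-2.14, -2.3, -0.0]
force: [-0.1, 0.4, -0.4]
gripper_width: 91.4
grasp_force: 0.0
```

Run:
```python
from h import *
s,Rm=st();print(s["time"],s["ee_pos"],s["joint_pos"].round(2));print(Rm.round(3))
t=np.array([490,60,330.])
print("shift",(Rm.T@(t-s["ee_pos"])/300).round(2), "yaw y",np.degrees(np.arctan2(Rm[1,1],Rm[0,1])))
```

```text
1.8 [324.94069452 310.36820112 334.00475817] [0.74 0.06 1.6  0.   1.48 0.66]
[[-0.072  0.997  0.   ]
 [ 0.997  0.072  0.   ]
 [ 0.     0.    -1.   ]]
shift [-0.87  0.49  0.01] yaw y 4.11881776085497
```

Request:
step_arm([
  [-0.87,0.45,0,0,0,0.25,1],
  [-0.87,0.45,0,0,0,0.25,1],
  [-0.87,0.45,0,0,0,0.25,1],
  [-0.87,0.45,0,0,0,0.25,1],
  [-0.87,0.45,0,0,0,0.25,1],
  [-0.87,0.45,0,0,0,0.25,1],
  [-0.87,0.45,0,0,0,0.25,1],
  [-0.87,0.45,0,0,0,0.25,1],
  [-0.87,0.45,0,0,0,0.25,1],
  [-0.87,0.45,0,0,0,0.25,1],
])

```text
time: 2.63
ee_pos: [477.4, 60.2, 333.5]
orientation: [-2.547, -1.836, 0.001]
force: [0.4, 0.2, 0.5]
gripper_width: 91.0
grasp_force: 0.0
```

Run:
```python
from h import *
s,Rm=st();print(s["time"],s["ee_pos"],s["joint_pos"].round(2),np.degrees(np.arctan2(Rm[1,1],Rm[0,1])))
f=viewer.grab_frame("wrist");save(f,"c.png")
for n in["plate","nut_mid","scraper","chip0_mid"]:
    for d in models.spot_point("wrist",n)[:4]:
      p=d["point"]
      try: print(n,round(d["score"],2),np.round(p),w(f,*p).round(1))
      except Exception as e: print(n,p,e)
for n in["plate","scraper"]:
  for d in models.masks_of("wrist",n)[:2]:
    m=d["pixels"]; v,u=np.nonzero(m)
    P=np.array([w(f,a,b) for a,b in zip(u,v)]); h=np.median(P[:,2])
    Q=P[abs(P[:,2]-h)<10]
    r=cv2.minAreaRect(Q[:,:2].astype(np.float32));print(n,d["score"],h,r)
```

```text
2.6333 [477.36320575  60.15175608 333.53354981] [0.1  0.11 1.54 0.   1.49 0.42] -18.4227340190157
plate 0.98 [307. 128.] [541.1 110.7  13.3]
nut_mid 0.84 [314.  81.] [559.8 163.2  80.5]
nut_mid 0.5 [337. 314.] [ 501.  -172.8   46.2]
scraper 0.59 [338. 315.] [ 500.8 -173.4   48.1]
chip0_mid 0.47 [324. 192.] [536.8  14.6  22.1]
plate 0.55 13.652382456106352 ((544.5941772460938, 106.32769775390625), (240.50563049316406, 120.19309997558594), 73.28099060058594)
scraper 0.8 48.12432843937361 ((508.4012756347656, -184.69857788085938), (43.165157318115234, 22.363967895507812), 75.0741195678711)
scraper 0.37 9.659929988845875 ((579.408935546875, -452.2247314453125), (4.578824520111084, 31.330341339111328), 59.50171661376953)
```

View pics/c.png

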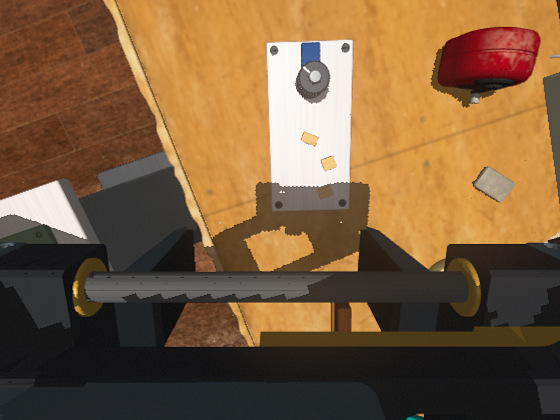

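The wrist view shows the plate at (310,128), nut (314,78) with its white line to the upper left, and chips at (309,139), (328,163) and (326,190). The fitted plate is 240.5 x 120.2 mm, so its pose is good. The scraper at (340,320) is hidden behind the gripper, so I'm moving over it.

Request:
step_arm([
  [0.9,0.3,0,0,0,0,1],
  [0.9,0.3,0,0,0,0,1],
  [0.9,0.3,0,0,0,0,1],
  [0.9,0.3,0,0,0,0,1],
  [0.9,0.3,0,0,0,0,1],
  [0.9,0.3,0,0,0,0,1],
  [0.9,0.3,0,0,0,0,1],
  [0.9,0.3,0,0,0,0,1],
  [0.9,0.3,0,0,0,0,1],
])

```text
time: 3.73
ee_pos: [649.1, 288.9, 331.5]
orientation: [-2.547, -1.838, 0.005]
force: [-0.6, 0.6, 0.2]
gripper_width: 91.1
grasp_force: 0.0
```

Run:
```python
from h import *
s,Rm=st();print(s["time"],s["ee_pos"],s["joint_pos"].round(2),np.degrees(np.arctan2(Rm[1,1],Rm[0,1])))
f=viewer.grab_frame("wrist")
for n in["scraper"]:
  for d in models.masks_of("wrist",n)[:2]:
    m=d["pixels"]; v,u=np.nonzero(m); print(d["bbox"])
    P=np.array([w(f,a,b) for a,b in zip(u,v)])
    for lo,hi in((44,56),(8,20)):
      Q=P[(P[:,2]>lo)&(P[:,2]<hi)]
      if len(Q)>20: print(n,d["score"],lo,np.median(Q[:,2]),cv2.minAreaRect(Q[:,:2].astype(np.float32)))
d=models.masks_of("wrist","scraper")[0]["bbox"];u,v=int(d[0]),int(d[1])
c=f["pixels"][max(0,v-80):v+80,max(0,u-100):u+100,::-1];cv2.imwrite("pics/d.png",cv2.resize(c,None,fx=3,fy=3))
```

```text
3.7333 [649.06993434 288.85342411 331.51719952] [ 0.4   0.52  0.96 -0.    1.67  0.72] -18.369685164327638Traceback (most recent call last):
  File "<stdin>", line 11, in <module>
IndexError: list index out of range
```

I had the sign of tool x wrong; going the other way.

Request:
step_arm([
  [-0.95,0,0,0,0,0,1],
  [-0.95,0,0,0,0,0,1],
  [-0.95,0,0,0,0,0,1],
  [-0.95,0,0,0,0,0,1],
  [-0.95,0,0,0,0,0,1],
  [-0.95,0,0,0,0,0,1],
  [-0.95,0,0,0,0,0,1],
  [-0.95,0,0,0,0,0,1],
])

```text
time: 4.55
ee_pos: [554.8, 10.5, 336.1]
orientation: [2.553, 1.824, -0.001]
force: [-0.9, 0.5, -0.2]
gripper_width: 91.1
grasp_force: 0.0
```

Request:
step_arm([
  [-0.95,0,0,0,0,0,1],
  [-0.95,0,0,0,0,0,1],
  [-0.95,0,0,0,0,0,1],
  [-0.95,0,0,0,0,0,1],
  [-0.95,0,0,0,0,0,1],
  [-0.95,0,0,0,0,0,1],
  [-0.95,0,0,0,0,0,1],
  [-0.95,0,0,0,0,0,1],
  [-0.95,0,0,0,0,0,1],
])

```text
time: 5.3
ee_pos: [466.4, -254.6, 334.7]
orientation: [2.553, 1.829, 0.002]
force: [0.5, 0.8, 0.0]
gripper_width: 91.2
grasp_force: 0.0
```

Run:
```python
from h import *
s,Rm=st();print(s["time"],s["ee_pos"],s["joint_pos"].round(2),np.degrees(np.arctan2(Rm[1,1],Rm[0,1])))
f=viewer.grab_frame("wrist")
D=models.masks_of("wrist","scraper")
for d in D[:2]:
    m=d["pixels"]; v,u=np.nonzero(m); print(d["bbox"])
    P=np.array([w(f,a,b) for a,b in zip(u,v)])
    for lo,hi in((44,56),(8,20)):
      Q=P[(P[:,2]>lo)&(P[:,2]<hi)]
      if len(Q)>20: print(d["score"],lo,np.median(Q[:,2]),cv2.minAreaRect(Q[:,:2].astype(np.float32)))
d=D[0]["bbox"];u,v=int(d[0]),int(d[1])
c=f["pixels"][max(0,v-80):v+80,max(0,u-100):u+100,::-1];cv2.imwrite("pics/d.png",cv2.resize(c,None,fx=3,fy=3))
```

```text
5.3 [ 466.38116914 -254.56311167  334.66246421] [-0.52  0.2   1.43  0.    1.51 -0.19] -18.76632123165776
[352.0, 266.4, 13.3, 15.9]
0.57 8 12.848496458263128 ((537.878662109375, -434.1026916503906), (23.052139282226562, 15.681416511535645), 67.00361633300781)
```

View pics/d.png

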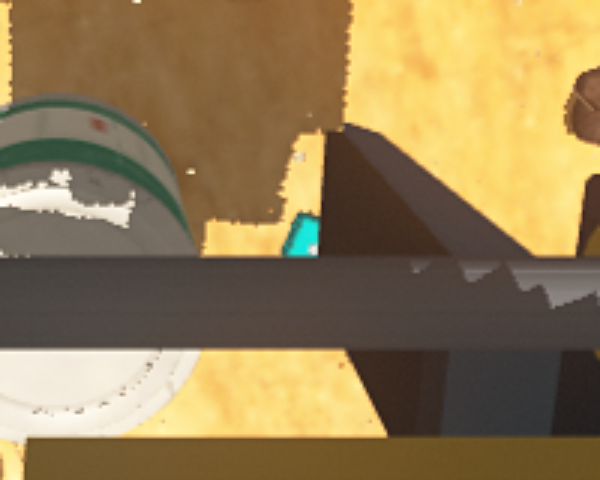

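That crop shows only the turquoise look-alike behind the gripper. I'll segment by depth around the chosen scraper instead.

Run:
```python
from h import *
f=viewer.grab_frame("wrist")
v,u=np.mgrid[0:420,0:560];u=u.ravel();v=v.ravel();zm=f["z_map"].ravel()
T=np.linalg.inv(f["camera_from_world"])
P=(T[:3,:3]@(np.linalg.solve(f["mtx"],np.vstack([u,v,np.ones_like(u)]))*zm)).T+T[:3,3]
near=(abs(P[:,0]-500)<80)&(abs(P[:,1]+185)<90)&(zm>0)
for lo,hi in((43,58),(9,20),(9,58)):
  q=near&(P[:,2]>lo)&(P[:,2]<hi);Q=P[q]
  print(lo,q.sum(),np.median(Q[:,2]),cv2.minAreaRect(Q[:,:2].astype(np.float32)),u[q].mean(),v[q].mean())
a,b=int(u[q].mean()),int(v[q].mean())
c=f["pixels"][max(0,b-80):b+80,max(0,a-100):a+100,::-1];cv2.imwrite("pics/e.png",cv2.resize(c,None,fx=3,fy=3))
```

```text
43 952 50.12060353346308 ((503.4051513671875, -203.07383728027344), (79.8944320678711, 21.994176864624023), 74.26740264892578) 289.00840336134456 135.10714285714286
9 729 13.227838315949384 ((503.394775390625, -203.3077392578125), (120.1616439819336, 30.029531478881836), 74.32720184326172) 287.0713305898491 131.54732510288065
9 1693 48.42318988404145 ((503.394775390625, -203.3077392578125), (120.1616439819336, 30.029531478881836), 74.32720184326172) 288.11577082102775 133.56231541642055
```

View pics/e.png

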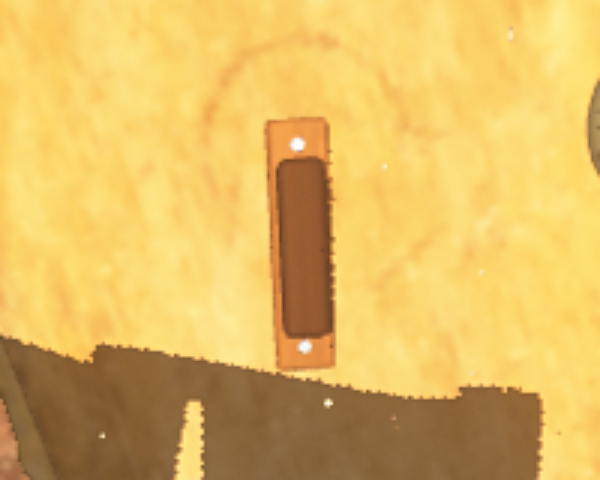

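The crop shows the scraper clearly: dark rib on an orange foot, centre about (300,245). The fits give 80 x 22 and 120 x 30 mm, so it is confirmed at (503.4, -203.2) with its long axis at 74.3°. Going down on it.

Request:
step_arm([
  [0.2,0.062,0.3,0,0,-0.034,1],
  [0.2,0.062,0.6,0,0,-0.034,1],
  [0.2,0.062,0.8,0,0,-0.034,1],
  [0.2,0.062,0.8,0,0,-0.034,1],
  [0.2,0.062,0.8,0,0,-0.034,1],
  [0.2,0.062,0.8,0,0,-0.034,1],
  [0.2,0.062,0.8,0,0,-0.034,1],
  [0.2,0.062,0.8,0,0,-0.034,1],
  [0.2,0.062,0.8,0,0,-0.034,1],
  [0.2,0.062,0.8,0,0,-0.034,1],
  [0.2,0.062,0.8,0,0,-0.034,1],
])

```text
time: 6.37
ee_pos: [506.1, -203.4, 96.8]
orientation: [2.496, 1.899, 0.004]
force: [0.5, 0.8, -1.0]
gripper_width: 91.4
grasp_force: 0.0
```

```bash
cat > to.py <<'E'
# usage: to.py x y z yaw  -> move numbers from the measured pose
import sys
from h import *
s,Rm=st();t=np.array(sys.argv[1:4],float)
y=np.degrees(np.arctan2(Rm[1,1],Rm[0,1]))
print(s["time"],s["ee_pos"].round(1),"yaw",y.round(2),"tilt",Rm[:,2].round(3),"q",s["joint_pos"].round(2),"F",s["force"].round(1),"g",s["grasp_force"].round(1),s["gripper_width"].round(1))
print("shift",(Rm.T@(t-s["ee_pos"])/300).round(3),"turn",round(-(float(sys.argv[4])-y)/90,3))
E
python3 to.py 503.4 -203.2 20 -15.7
```

```text
Traceback (most recent call last):
  File "to.py", line 6, in <module>
    print(s["time"],s["ee_pos"].round(1),"yaw",y.round(2),"tilt",Rm[:,2].round(3),"q",s["joint_pos"].round(2),"F",s["force"].round(1),"g",s["grasp_force"].round(1),s["gripper_width"].round(1))
                                                                                                                                          ^^^^^^^^^^^^^^^^^^^^^^
AttributeError: 'float' object has no attribute 'round'
```

Request:
step_arm([
  [0,-0.008,0.1,0,0,0,1],
  [0,-0.008,0.2,0,0,0,1],
  [0,-0.008,0.252,0,0,0,1],
  [0,-0.008,0.252,0,0,0,1],
  [0,-0.008,0.252,0,0,0,1],
  [0,-0.008,0.252,0,0,0,0],
  [0,-0.008,0.252,0,0,0,0],
  [0,-0.008,0.252,0,0,0,0],
  [0,-0.008,0.252,0,0,0,0],
  [0,-0.008,0.252,0,0,0,0],
  [0,-0.008,0.252,0,0,0,0],
  [0,-0.008,0.252,0,0,0,0],
])

```text
time: 7.37
ee_pos: [502.2, -201.9, 18.5]
orientation: [2.5, 1.902, 0.0]
force: [0.1, 0.4, 0.5]
gripper_width: 47.5
grasp_force: 0.0
```

```bash
sed -i 's/s\["grasp_force"\].round(1),s\["gripper_width"\].round(1)/round(float(s["grasp_force"]),1),round(float(s["gripper_width"]),1)/' to.py
python3 to.py 503.4 -203.2 20 -15.7
```

```text
7.3667 [ 502.2 -201.9   18.5] yaw -15.46 tilt [ 0. -0. -1.] q [-0.4   0.47  1.9   0.    0.78 -0.13] F [0.1 0.4 0.5] g 0.0 47.5
shift [-0.003  0.005 -0.005] turn 0.003
```

Request:
step_arm([
  [0,0,0,0,0,0,0],
  [0,0,0,0,0,0,0],
  [0,0,0,0,0,0,0],
  [0,0,0,0,0,0,0],
  [0,0,0,0,0,0,0],
  [0,0,0,0,0,0,0],
  [0,0,0,0,0,0,0],
  [0,0,0,0,0,0,0],
])

```text
time: 8.03
ee_pos: [502.2, -201.9, 18.3]
orientation: [2.5, 1.902, 0.0]
force: [0.6, -0.4, -1.6]
gripper_width: 22.0
grasp_force: 30.0
```

Request:
step_arm([
  [0,0,-0.1,0,0,0,0],
  [0,0,-0.2,0,0,0,0],
  [0,0,-0.3,0,0,0,0],
  [0,0,-0.3,0,0,0,0],
  [0,0,-0.3,0,0,0,0],
  [0,0,-0.3,0,0,0,0],
])

```text
time: 8.53
ee_pos: [501.0, -201.4, 107.3]
orientation: [-2.498, -1.901, 0.002]
force: [-0.2, -0.7, -2.9]
gripper_width: 22.0
grasp_force: 30.0
```

Scraper is gripped (22 mm, 30 N). Measuring chips and corner screws in plate coordinates from here.

```bash
cat >> h.py <<'E'
A=np.radians(73.28);PY=np.array([np.cos(A),np.sin(A)]);PX=np.array([np.sin(A),-np.cos(A)]);C=np.array([544.6,106.3])
def plate(x,y): return C+PX*x+PY*y
def cloud(f):
    v,u=np.mgrid[0:420,0:560];u=u.ravel();v=v.ravel();zm=f["z_map"].ravel()
    T=np.linalg.inv(f["camera_from_world"])
    P=(T[:3,:3]@(np.linalg.solve(f["mtx"],np.vstack([u,v,np.ones_like(u)]))*zm)).T+T[:3,3]
    P[zm<=0]=np.nan
    d=P[:,:2]-C
    return np.c_[d@PX,d@PY,P[:,2]],u,v
def blobs(f,sel_fn):
    Q,u,v=cloud(f);m=sel_fn(Q).reshape(420,560).astype(np.uint8)
    n,l,stt,_=cv2.connectedComponentsWithStats(m)
    for i in range(1,n):
        if stt[i,4]>=6:
            q=Q[(l==i).ravel()];print(stt[i,4],"min",q.min(0).round(1),"max",q.max(0).round(1),"mean",q.mean(0).round(1))
E
python3 - <<'E'
from h import *
for c in("wrist","top"):
  f=viewer.grab_frame(c);print(c)
  blobs(f,lambda Q:(abs(Q[:,0])<62)&(Q[:,1]<40)&(Q[:,1]>-122)&(Q[:,2]>17.5)&(Q[:,2]<40))
  if c=="wrist": save(f,"f.png")
for p in((-120,-50),(-75,-50),(75,-50)): print(p,plate(*p))
E
python3 to.py 429.7 38.4 107 -16.7
```

```text
wrist
top
37 min [ 16.2 -57.8  17.5] max [ 36.4 -36.2  26.2] mean [ 25.5 -47.3  21.2]
38 min [-14.6 -20.1  18.1] max [ 8.4 -2.8 26.4] mean [ -3.4 -11.3  21.9]
39 min [  7.6 -99.9  18. ] max [ 33.  -81.2  26.5] mean [ 20.9 -90.9  21.4]
(-120, -50) [415.28860228  92.93727502]
(-75, -50) [458.38609807  79.99100697]
(75, -50) [602.04441738  36.83678015]
8.6333 [ 500.7 -201.3  106.5] yaw -15.46 tilt [-0.004  0.002 -1.   ] q [-0.4   0.36  1.8   0.    0.99 -0.13] F [-0.  -0.5 -1.7] g 30.0 21.6
shift [ 0.707 -0.441  0.001] turn 0.014
```

View pics/f.png

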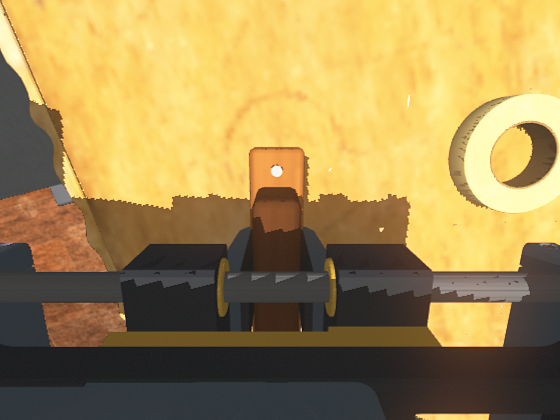

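The held scraper's foot shows at (277,175), square in the grip; the plate is out of wrist view. The top camera finds three chips at plate y -100..-3, x -15..36, as described. Moving to the start of the stroke at plate (-55,-50).

```bash
python3 to.py 477.5 74.2 70 -16.72
```

```text
8.6333 [ 500.7 -201.3  106.5] yaw -15.46 tilt [-0.004  0.002 -1.   ] q [-0.4   0.36  1.8   0.    0.99 -0.13] F [-0.  -0.5 -1.7] g 30.0 21.6
shift [ 0.864 -0.319  0.124] turn 0.014
```

Request:
step_arm([
  [0.864,-0.319,0,0,0,0.014,0],
  [0.864,-0.319,0,0,0,0.014,0],
  [0.864,-0.319,0,0,0,0.014,0],
  [0.864,-0.319,0,0,0,0.014,0],
  [0.864,-0.319,0,0,0,0.014,0],
  [0.864,-0.319,0,0,0,0.014,0],
  [0.864,-0.319,0,0,0,0.014,0],
  [0.864,-0.319,0.12,0,0,0.014,0],
  [0.864,-0.319,0.12,0,0,0.014,0],
  [0.864,-0.319,0.12,0,0,0.014,0],
  [0.864,-0.319,0.12,0,0,0.014,0],
  [0.864,-0.319,0.12,0,0,0.014,0],
])

```text
time: 9.63
ee_pos: [479.8, 72.7, 73.1]
orientation: [2.522, 1.873, 0.002]
force: [0.5, 0.5, -1.6]
gripper_width: 21.7
grasp_force: 30.0
```

```bash
python3 to.py 477.5 74.2 33.5 -16.72
```

```text
9.6333 [479.8  72.7  73.1] yaw -16.81 tilt [ 0.001  0.    -1.   ] q [0.13 0.32 1.97 0.   0.85 0.42] F [ 0.5  0.5 -1.6] g 30.0 21.7
shift [ 0.002 -0.009  0.132] turn -0.001
```

Request:
step_arm([
  [0,-0.006,0.06,0,0,0,0],
  [0,-0.006,0.1,0,0,0,0],
  [0,-0.006,0.12,0,0,0,0],
  [0,-0.006,0.13,0,0,0,0],
  [0,-0.006,0.13,0,0,0,0],
  [0,-0.006,0.13,0,0,0,0],
])

```text
time: 10.13
ee_pos: [478.0, 73.7, 34.0]
orientation: [2.521, 1.874, 0.002]
force: [0.4, 0.4, -1.7]
gripper_width: 21.7
grasp_force: 30.0
```

```bash
python3 to.py 477.5 74.2 33.5 -16.72
```

```text
10.1333 [478.   73.7  34. ] yaw -16.76 tilt [ 0.001  0.    -1.   ] q [0.13 0.37 2.01 0.   0.75 0.42] F [ 0.4  0.4 -1.7] g 30.0 21.7
shift [ 0.001 -0.002  0.002] turn -0.0
```

Request:
step_arm([
  [0,0.02,0.003,0,0,0,0],
  [0,0.04,0.003,0,0,0,0],
  [0,0.06,0.003,0,0,0,0],
  [0,0.08,0.003,0,0,0,0],
  [0,0.1,0.003,0,0,0,0],
  [0,0.12,0.003,0,0,0,0],
  [0,0.14,0.003,0,0,0,0],
  [0,0.16,0.003,0,0,0,0],
  [0,0.18,0.003,0,0,0,0],
  [0,0.2,0.003,0,0,0,0],
  [0,0.22,0.003,0,0,0,0],
  [0,0.24,0.003,0,0,0,0],
])

```text
time: 11.13
ee_pos: [546.7, 53.0, 32.4]
orientation: [-2.521, -1.875, 0.0]
force: [0.6, -0.0, -2.3]
gripper_width: 22.0
grasp_force: 30.0
```

Request:
step_arm([
  [0,0.02,0,0,0,0,0],
  [0,0.04,0,0,0,0,0],
  [0,0.06,0,0,0,0,0],
  [0,0.08,0,0,0,0,0],
  [0,0.1,0,0,0,0,0],
  [0,0.12,0,0,0,0,0],
  [0,0.14,0,0,0,0,0],
  [0,0.16,0,0,0,0,0],
  [0,0.18,0,0,0,0,0],
  [0,0.2,0,0,0,0,0],
  [0,0.21,0,0,0,0,0],
  [0,0.21,0,0,0,0,0],
])

```text
time: 12.13
ee_pos: [607.5, 34.9, 32.4]
orientation: [2.521, 1.874, 0.001]
force: [-0.2, 0.3, -2.6]
gripper_width: 22.2
grasp_force: 30.0
```

```bash
python3 to.py 606.8 35.4 100 -16.72
```

```text
12.1333 [607.5  34.9  32.4] yaw -16.74 tilt [ 0.001  0.    -1.   ] q [0.04 0.53 1.72 0.   0.89 0.33] F [-0.2  0.3 -2.6] g 30.0 22.2
shift [ 0.001 -0.002 -0.225] turn -0.0
```

Request:
step_arm([
  [0,0,-0.1,0,0,0,0],
  [0,0,-0.2,0,0,0,0],
  [-0.86,-0.1,-0.25,0,0,0,0],
  [-0.86,-0.1,-0.25,0,0,0,0],
  [-0.86,-0.1,-0.25,0,0,0,0],
  [-0.86,-0.1,-0.25,0,0,0,0],
  [-0.86,-0.1,-0.25,0,0,0,0],
  [-0.86,-0.1,-0.25,0,0,0,0],
  [-0.86,-0.1,-0.25,0,0,0,0],
  [-0.86,-0.1,-0.25,0,0,0,0],
  [-0.86,-0.1,-0.25,0,0,0,0],
])

```text
time: 13.05
ee_pos: [503.4, -203.3, 107.5]
orientation: [-2.522, -1.872, -0.001]
force: [0.1, 0.4, -2.6]
gripper_width: 21.9
grasp_force: 30.0
```

```bash
python3 - <<'E'
from h import *
f=viewer.grab_frame("top")
print("on plate");blobs(f,lambda Q:(abs(Q[:,0])<61)&(Q[:,1]<40)&(Q[:,1]>-122)&(Q[:,2]>17.5)&(Q[:,2]<40))
print("beside");blobs(f,lambda Q:(Q[:,0]>64)&(Q[:,0]<160)&(abs(Q[:,1]+50)<90)&(Q[:,2]>4)&(Q[:,2]<40))
c=f["pixels"][140:290,150:350,::-1];cv2.imwrite("pics/g.png",cv2.resize(c,None,fx=3,fy=3))
E
python3 to.py 503 -203 20 -16.7
```

```text
on plate
beside
29 min [ 80.4 -12.7   4.4] max [103.6   4.1  12.5] mean [92.5 -5.3  7.6]
31 min [ 78.9 -62.6   4.3] max [ 98.4 -42.   14.6] mean [ 88.4 -50.9   7.4]
31 min [  76.6 -101.7    4.2] max [100.2 -86.4  11.6] mean [ 89.4 -93.9   7.2]
13.1 [ 503.7 -202.6  107.4] yaw -16.75 tilt [ 0.     0.001 -1.   ] q [-0.4   0.36  1.79  0.    0.99 -0.11] F [-0.4  0.8 -2.7] g 30.0 22.0
shift [-0.002 -0.002  0.291] turn -0.001
```

View pics/g.png

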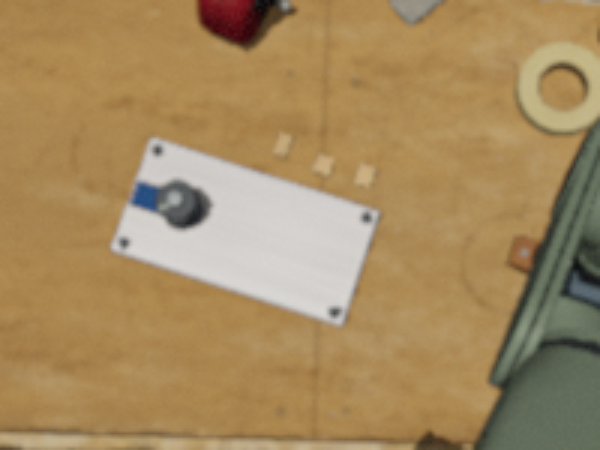

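The plate is clear, and the three chips lie flat on the bench beyond its far edge, at crop (283,145), (323,165) and (364,176). Laying the scraper back at its old spot.

Request:
step_arm([
  [0,0,0.1,0,0,0,0],
  [0,0,0.2,0,0,0,0],
  [0,0,0.26,0,0,0,0],
  [0,0,0.28,0,0,0,0],
  [0,0,0.29,0,0,0,0],
  [0,0,0.294,0,0,0,0],
  [0,0,0.297,0,0,0,0],
  [0,0,0.297,0,0,0,0],
])

```text
time: 13.77
ee_pos: [504.6, -203.4, 19.4]
orientation: [2.519, 1.874, 0.002]
force: [0.4, -0.5, -1.9]
gripper_width: 22.0
grasp_force: 30.0
```

Request:
step_arm([
  [0,0,0.002,0,0,0,0],
  [0,0,0.004,0,0,0,0],
  [0,0,0.004,0,0,0,0],
])

```text
time: 14.02
ee_pos: [504.3, -203.6, 18.3]
orientation: [2.52, 1.874, 0.002]
force: [-1.3, 0.3, 3.3]
gripper_width: 21.8
grasp_force: 30.0
```

Request:
step_arm([
  [0,0,0,0,0,0,1],
  [0,0,0,0,0,0,1],
  [0,0,0,0,0,0,1],
  [0,0,0,0,0,0,1],
  [0,0,-0.1,0,0,0,1],
  [0,0,-0.25,0,0,0,1],
  [0,0,-0.4,0,0,0,1],
  [0,0,-0.55,0,0,0,1],
  [0,0,-0.7,0,0,0,1],
  [0,0,-0.7,0,0,0,1],
])

```text
time: 14.85
ee_pos: [506.1, -204.5, 233.9]
orientation: [2.513, 1.869, 0.009]
force: [0.9, -0.5, -0.1]
gripper_width: 85.7
grasp_force: 0.0
```

```bash
python3 - <<'E'
from h import *
f=viewer.grab_frame("top");print("scraper");
Q,u,v=cloud(f);T=C+Q[:,:1]*PX+Q[:,1:2]*PY
print(monitor.state()["gripper_width"])
E
python3 to.py 530 80 250 -16.7
```

```text
scraper
89.21190323750271
14.9 [ 506.5 -204.6  234.1] yaw -16.73 tilt [ 0.012 -0.005 -1.   ] q [-0.41  0.26  1.61  0.    1.27 -0.11] F [-0.  -0.9  1.1] g 0.0 89.2
shift [ 0.931 -0.197 -0.057] turn -0.0
```

Request:
step_arm([
  [0.93,-0.2,-0.06,0,0,0,1],
  [0.93,-0.2,-0.06,0,0,0,1],
  [0.93,-0.2,-0.06,0,0,0,1],
  [0.93,-0.2,-0.06,0,0,0,1],
  [0.93,-0.2,-0.06,0,0,0,1],
  [0.93,-0.2,-0.06,0,0,0,1],
  [0.93,-0.2,-0.06,0,0,0,1],
  [0.93,-0.2,-0.06,0,0,0,1],
  [0.93,-0.2,-0.06,0,0,0,1],
  [0.93,-0.2,-0.06,0,0,0,1],
])

```text
time: 15.73
ee_pos: [525.9, 80.6, 244.2]
orientation: [-2.52, -1.875, 0.003]
force: [0.3, -0.1, 0.8]
gripper_width: 91.2
grasp_force: 0.0
```

```bash
python3 - <<'E'
from h import *
f=viewer.grab_frame("top")
Q,u,v=cloud(f);W=C+Q[:,:1]*PX+Q[:,1:2]*PY
near=(abs(W[:,0]-503)<80)&(abs(W[:,1]+203)<90)
for lo,hi in((43,58),(8,20)):
  q=near&(Q[:,2]>lo)&(Q[:,2]<hi)
  if q.sum()>5: print("scraper",lo,q.sum(),np.median(Q[q,2]),cv2.minAreaRect(W[q].astype(np.float32)))
f=viewer.grab_frame("wrist")
Q,u,v=cloud(f);W=C+Q[:,:1]*PX+Q[:,1:2]*PY
q=(abs(Q[:,0])<30)&(abs(Q[:,1]-65)<30)&(Q[:,2]>63)
q2=q&(Q[:,2]<90);c,r=cv2.minEnclosingCircle(W[q2].astype(np.float32));print("nut",c,r,np.median(Q[q2,2]),Q[q2,2].max(),q2.sum(),plate(0,65))
px=f["pixels"].reshape(-1,3)
b=q2&(px.min(1)>150)
print("bright",b.sum(),(Q[b].mean(0)).round(1))
a,b=int(u[q2].mean()),int(v[q2].mean());print(a,b)
cr=f["pixels"][max(0,b-50):b+50,max(0,a-60):a+60,::-1];cv2.imwrite("pics/i.png",cv2.resize(cr,None,fx=5,fy=5,interpolation=cv2.INTER_CUBIC))
# image direction of plate +x at nut
t=plate(0,65);t2=plate(20,65)
for p in(t,t2):
  h=f["mtx"]@(f["camera_from_world"]@np.r_[p,71.5,1])[:3];print(h[:2]/h[2])
E
python3 to.py 563.3 168.6 150 95
```

```text
scraper 43 207 49.15028186611812 ((504.5035095214844, -203.8300018310547), (80.08084869384766, 22.274518966674805), 74.5012435913086)
scraper 8 176 13.471577475197819 ((489.2781982421875, -218.05935668945312), (110.15125274658203, 153.41868591308594), 9.628244400024414)
nut (563.0082397460938, 168.68052673339844) 20.390655517578125 70.5889939887723 81.64666255747107 1309 [563.30016495 168.55193837]
bright 202 [-1.7 67.  77. ]
285 100
[286.16946779 100.27092995]
[306.26319482 100.2544666 ]
15.8333 [526.1  79.7 244.6] yaw -16.82 tilt [-0.001 -0.001 -1.   ] q [ 0.13  0.23  1.61 -0.    1.3   0.42] F [ 0.4 -1.1 -0.3] g 0.0 91.2
shift [0.32  0.033 0.315] turn -1.242
```

View pics/i.png

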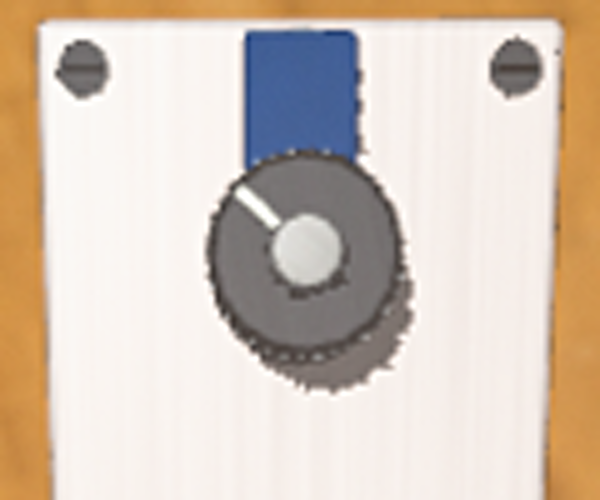

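Nut top is at (307,250) in the crop, with the index line running up-left to (240,190). That is 136–137° anticlockwise of plate +x, so about 2.39 rad out, inside the stated range. The measured nut centre (563.0, 168.7) agrees with the plate pose, and the scraper lies flat at 49 mm height.

Request:
step_arm([
  [0.32,0.032,0.25,0,0,-0.95,1],
  [0.32,0.032,0.25,0,0,-0.95,1],
  [0.32,0.032,0.25,0,0,-0.95,1],
  [0.32,0.032,0.25,0,0,-0.95,1],
  [0.32,0.032,0.25,0,0,-0.95,1],
  [0.32,0.032,0.25,0,0,-0.95,1],
  [0.32,0.032,0.25,0,0,-0.95,1],
  [0.32,0.032,0.25,0,0,-0.95,1],
  [0.32,0.032,0.25,0,0,-0.95,1],
  [0.32,0.032,0.25,0,0,-0.95,1],
  [0.32,0.032,0.25,0,0,-0.95,1],
  [0.32,0.032,0.25,0,0,-0.95,1],
])

```text
time: 16.83
ee_pos: [563.5, 168.4, 169.9]
orientation: [-0.573, -3.089, 0.001]
force: [-0.7, 0.5, 0.3]
gripper_width: 90.9
grasp_force: 0.0
```

```bash
python3 to.py 563.2 168.6 38.5 90
```

```text
16.8333 [563.5 168.4 169.9] yaw 68.97 tilt [-0. -0. -1.] q [ 0.27  0.37  1.6  -0.    1.17 -0.93] F [-0.7  0.5  0.3] g 0.0 90.9
shift [0.001 0.001 0.438] turn -0.234
```

Request:
step_arm([
  [0,0,0,0,0,-0.078,1],
  [0,0,0,0,0,-0.156,1],
  [0,0,0.1,0,0,-0.234,1],
  [0,0,0.2,0,0,-0.234,1],
  [0,0,0.3,0,0,-0.234,1],
  [0,0,0.38,0,0,-0.234,1],
  [0,0,0.42,0,0,-0.234,1],
  [0,0,0.438,0,0,-0.234,1],
  [0,0,0.438,0,0,-0.234,1],
  [0,0,0.438,0,0,-0.234,1],
])

```text
time: 17.67
ee_pos: [563.9, 169.5, 39.3]
orientation: [0.007, 3.141, 0.0]
force: [-0.0, -0.2, 0.5]
gripper_width: 91.2
grasp_force: 0.0
```

```bash
python3 to.py 563.2 168.6 38.5 90
```

```text
17.6667 [563.9 169.5  39.3] yaw 89.75 tilt [ 0.001  0.    -1.   ] q [ 0.27  0.5   1.76  0.    0.88 -1.29] F [-0.  -0.2  0.5] g 0.0 91.2
shift [ 0.002 -0.003  0.003] turn -0.003
```

Aligned; closing on the nut.

Request:
step_arm([
  [0,-0.002,0,0,0,0,0],
  [0,-0.002,0,0,0,0,0],
  [0,-0.002,0,0,0,0,0],
  [0,-0.002,0,0,0,0,0],
  [0,-0.002,0,0,0,0,0],
  [0,-0.002,0,0,0,0,0],
  [0,-0.002,0,0,0,0,0],
  [0,-0.002,0,0,0,0,0],
  [0,-0.002,0,0,0,0,0],
  [0,-0.002,0,0,0,0,0],
  [0,-0.002,0,0,0,0,0],
  [0,-0.002,0,0,0,0,0],
])

```text
time: 18.67
ee_pos: [563.2, 169.2, 38.8]
orientation: [-0.004, -3.141, 0.001]
force: [-0.4, -3.5, 0.9]
gripper_width: 39.6
grasp_force: 30.0
```

```bash
python3 to.py 563.2 168.6 38.5 90; python3 -c "
from h import *;print(monitor.state()['moment'])"
```

```text
18.6667 [563.2 169.2  38.8] yaw 89.84 tilt [-0.    -0.001 -1.   ] q [ 0.27  0.5   1.76 -0.    0.88 -1.29] F [-0.4 -3.5  0.9] g 30.0 39.6
shift [-0.    -0.002  0.001] turn -0.002
[-0.59221343  0.04250339  0.00206797]
```

Request:
step_arm([
  [0,0,0,0,0,0.07,0],
  [0,0,0,0,0,0.14,0],
  [0,0,0.001,0,0,0.21,0],
  [0,0,0.001,0,0,0.28,0],
  [0,0,0.001,0,0,0.35,0],
  [0,0,0.001,0,0,0.42,0],
  [0,0,0.002,0,0,0.49,0],
  [0,0,0.002,0,0,0.56,0],
  [0,0,0.002,0,0,0.63,0],
  [0,0,0.002,0,0,0.7,0],
  [0,0,0.002,0,0,0.77,0],
  [0,0,0.002,0,0,0.84,0],
])

```text
time: 19.67
ee_pos: [562.7, 168.5, 38.1]
orientation: [1.934, 2.475, -0.004]
force: [-1.4, -5.1, 2.7]
gripper_width: 39.1
grasp_force: 30.0
```

Request:
step_arm([
  [0,0,0,0,0,0.07,0],
  [0,0,0,0,0,0.14,0],
  [0,0,0.001,0,0,0.21,0],
  [0,0,0.001,0,0,0.28,0],
  [0,0,0.001,0,0,0.35,0],
  [0,0,0.001,0,0,0.42,0],
  [0,0,0.001,0,0,0.49,0],
  [0,0,0.001,0,0,0.54,0],
  [0,0,0.001,0,0,0.56,0],
  [0,0,0.001,0,0,0.58,0],
  [0,0,0.001,0,0,0.58,0],
])

```text
time: 20.58
ee_pos: [562.1, 168.6, 37.7]
orientation: [2.823, 1.377, -0.005]
force: [-1.8, -5.3, 2.9]
gripper_width: 39.3
grasp_force: 30.0
```

```bash
python3 to.py 563.2 168.6 37.5 -46.7; python3 -c "
from h import *;print(monitor.state()['moment'])"
```

```text
20.5833 [562.1 168.6  37.7] yaw -37.99 tilt [-0.003 -0.002 -1.   ] q [ 0.27  0.5   1.77 -0.    0.88  0.94] F [-1.8 -5.3  2.9] g 30.0 39.3
shift [0.002 0.003 0.001] turn 0.097
[-1.09901372  0.30510489 -0.05574707]
```

Request:
step_arm([
  [0,0,0,0,0,0.03,0],
  [0,0,0,0,0,0.06,0],
  [0,0,0,0,0,0.07,0],
  [0,0,0,0,0,0.07,0],
])

```text
time: 20.92
ee_pos: [562.0, 168.6, 37.6]
orientation: [2.894, 1.221, -0.005]
force: [-1.6, -4.8, 2.3]
gripper_width: 39.3
grasp_force: 30.0
```

```bash
python3 to.py 563.2 168.6 37.5 -46.7; python3 -c "
from h import *;print(monitor.state()['moment'])"
```

```text
20.9167 [562.  168.6  37.6] yaw -44.26 tilt [-0.003 -0.002 -1.   ] q [ 0.27  0.5   1.77 -0.    0.88  1.05] F [-1.6 -4.8  2.3] g 30.0 39.3
shift [0.003 0.003 0.   ] turn 0.027
[-1.0739508   0.37948006  0.0184251 ]
```

Request:
step_arm([
  [0,0,0,0,0,0.02,0],
  [0,0,0,0,0,0.03,0],
  [0,0,0,0,0,0.03,0],
])

```text
time: 21.17
ee_pos: [562.0, 168.6, 37.6]
orientation: [2.922, 1.152, -0.005]
force: [-1.9, -4.0, 2.9]
gripper_width: 39.6
grasp_force: 30.0
```

```bash
python3 to.py 563.2 168.6 37.5 -46.7; python3 -c "
from h import *;print(monitor.state()['moment'])"
```

```text
21.1667 [562.  168.6  37.6] yaw -46.96 tilt [-0.003 -0.002 -1.   ] q [ 0.27  0.5   1.77 -0.    0.88  1.09] F [-1.9 -4.   2.9] g 30.0 39.6
shift [0.003 0.003 0.   ] turn -0.003
[-1.03027981  0.39150828 -0.03968578]
```

Not bottomed yet; continuing in small steps.

Request:
step_arm([
  [0,0,0,0,0,0.02,0],
  [0,0,0,0,0,0.03,0],
  [0,0,0,0,0,0.03,0],
])

```text
time: 21.42
ee_pos: [562.0, 168.6, 37.6]
orientation: [2.947, 1.086, -0.005]
force: [-3.0, -4.2, 2.5]
gripper_width: 39.4
grasp_force: 30.0
```

```bash
python3 to.py 563.2 168.6 37.5 -46.7; python3 -c "
from h import *;print(monitor.state()['moment'])"
```

```text
21.4167 [562.  168.6  37.6] yaw -49.55 tilt [-0.003 -0.002 -1.   ] q [ 0.27  0.5   1.77 -0.    0.88  1.14] F [-3.  -4.2  2.5] g 30.0 39.4
shift [0.003 0.003 0.   ] turn -0.032
[-1.01910264  0.50924741  0.57695104]
```

Request:
step_arm([
  [0,0,0,0,0,0.02,0],
  [0,0,0,0,0,0.03,0],
  [0,0,0,0,0,0.03,0],
])

```text
time: 21.67
ee_pos: [562.5, 169.1, 37.7]
orientation: [2.972, 1.016, -0.003]
force: [-2.2, -4.0, 2.2]
gripper_width: 39.0
grasp_force: 30.0
```

```bash
python3 to.py 563.2 168.6 37.5 -46.7; python3 -c "
from h import *;print(monitor.state()['moment'])"
```

```text
21.6667 [562.5 169.1  37.7] yaw -52.26 tilt [-0.001 -0.001 -1.   ] q [ 0.27  0.5   1.77 -0.    0.88  1.19] F [-2.2 -4.   2.2] g 30.0 39.0
shift [0.001 0.003 0.001] turn -0.062
[-0.87162303  0.53049903  0.74192363]
```

The moment jumped to 0.58 and then 0.74 N m, so the nut has bottomed at a yaw of about -48.5°, matching the index-mark prediction. Backing off 90°, plus about 2° of windup.

Request:
step_arm([
  [0,0,0,0,0,-0.04,0],
  [0,0,0,0,0,-0.1,0],
  [0,0,-0.001,0,0,-0.17,0],
  [0,0,-0.001,0,0,-0.24,0],
  [0,0,-0.001,0,0,-0.31,0],
  [0,0,-0.001,0,0,-0.38,0],
  [0,0,-0.001,0,0,-0.45,0],
  [0,0,-0.002,0,0,-0.52,0],
  [0,0,-0.002,0,0,-0.59,0],
  [0,0,-0.002,0,0,-0.66,0],
  [0,0,-0.002,0,0,-0.7,0],
  [0,0,-0.002,0,0,-0.7,0],
])

```text
time: 22.67
ee_pos: [562.5, 169.2, 38.2]
orientation: [-2.004, -2.418, 0.002]
force: [-2.1, -4.8, 2.8]
gripper_width: 39.3
grasp_force: 30.0
```

```bash
python3 to.py 563 168.6 38.4 40
```

```text
22.6667 [562.5 169.2  38.2] yaw 10.71 tilt [-0.002 -0.    -1.   ] q [ 0.27  0.5   1.77 -0.    0.88  0.09] F [-2.1 -4.8  2.8] g 30.0 39.3
shift [-0.002  0.001 -0.001] turn -0.325
```

Request:
step_arm([
  [0,0,0,0,0,-0.07,0],
  [0,0,0,0,0,-0.14,0],
  [0,0,0,0,0,-0.21,0],
  [0,0,-0.001,0,0,-0.27,0],
  [0,0,-0.001,0,0,-0.31,0],
  [0,0,-0.001,0,0,-0.325,0],
  [0,0,-0.001,0,0,-0.325,0],
  [0,0,-0.001,0,0,-0.325,0],
])

```text
time: 23.33
ee_pos: [562.5, 169.2, 38.5]
orientation: [-1.331, -2.844, 0.002]
force: [-2.6, -4.2, 1.6]
gripper_width: 39.3
grasp_force: 30.0
```

```bash
python3 to.py 563 168.6 38.4 40
python3 - <<'E'
from h import *
print(monitor.state()["moment"])
f=viewer.grab_frame("wrist")
ims=[]
for c in("wrist","top","scene"):
  f=viewer.grab_frame(c);t=plate(0,65)
  h=f["mtx"]@(f["camera_from_world"]@np.r_[t,70,1])[:3];a,b=(h[:2]/h[2]).astype(int);print(c,a,b)
  r=70 if c=="wrist" else 25
  b=min(b,419-r)
  cr=f["pixels"][max(0,b-r):b+r,max(0,a-r):a+r,::-1];ims.append(cv2.resize(cr,(260,260),interpolation=cv2.INTER_CUBIC))
cv2.imwrite("pics/j.png",np.hstack(ims))
f=viewer.grab_frame("top")
blobs(f,lambda Q:(Q[:,0]>64)&(Q[:,0]<160)&(abs(Q[:,1]+50)<90)&(Q[:,2]>4)&(Q[:,2]<40))
E
```

```text
23.3333 [562.5 169.2  38.5] yaw 39.85 tilt [-0.002 -0.001 -1.   ] q [ 0.27  0.5   1.76 -0.    0.88 -0.42] F [-2.6 -4.2  1.6] g 30.0 39.3
shift [-0.003 -0.     0.   ] turn -0.002
[-0.87193661  0.37311     0.05668435]
wrist 276 284
top 208 205
scene 241 253
35 min [ 82.3 -14.2   4.2] max [1.027e+02 1.000e-01 1.370e+01] mean [92.4 -6.4  7.8]
28 min [ 77.4 -59.2   4.2] max [ 96.5 -41.7  13.7] mean [ 86.2 -50.7   7.8]
35 min [  79.5 -101.6    4.1] max [100.7 -86.3  14.6] mean [ 90.  -93.8   7.7]
```

View pics/j.png

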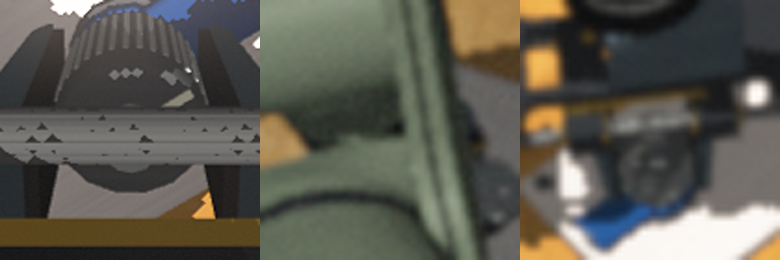

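In the left (wrist) tile the white index line is at (180,97), wrist pixel about (303,266). I'll turn that into an angle.

Run:
```python
from h import *
f=viewer.grab_frame("wrist")
for a,b in((170,103),(180,97),(190,92)):
  p=w(f,206+a/1.857,214+b/1.857,70.8)[:2]-plate(0,65);print((p@PX).round(1),(p@PY).round(1),np.degrees(np.arctan2(p@PY,p@PX)).round(1))
```

```text
-1.1 12.4 95.1
-1.1 15.3 94.1
-0.9 18.0 92.7
```

The index line points along plate +y (88–94°), so the nut is a quarter turn out as required. Handing in.

```bash
python3 -c "
from h import *;print(workorder.close_job())"
```

```text
the job is handed in; nothing more can be done
None
```

The job is handed in at about 24 s of the 72 s: the three chips are on the bench, the scraper lies sole down, and the nut was bottomed, backed off about 90° and is still gripped at 30 N.

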